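# Click the shop marker ready against the bench stop

### The job

Get the marker ready for marking out the brackets: pick it up and push its end button squarely against a broad face of the steel bench stop until it clicks and the writing point stays out. Then lay the marker down flat on the floor of the aluminium tray, clear of the brackets in there, without dropping it from a height, and leave the tape measure and the screwdriver where they are.

Things in the scene. Friction and masses are not known exactly. Their poses are not given: they have to be found in the camera images.
- marker: Carpenter's click marker, 92 g, lying on the bench: black flat-sided barrel, x -55 to +45 mm, 24 wide (y), 20 high (z 0-20), steel clip on top to 25 (look only); grey cone nose to x = +70; round aluminium push button, 12 across, at the -x end, to x = -69 while the point is in. Origin on the underside, x from button to nose, z up; centre line at z = 10. Grip across the width at the origin, 25-40 N.
- plunger (a joint): Travel of button into barrel and point out of nose (one rod does both): 0 = point in, button 14 mm proud; 0.010 m = point out 8 mm, button 4 mm proud. Two-position snap: resists with 4.5 N at first, falling to zero half way; past half way it snaps to 0.010 and stays; let go earlier it springs back to 0. Pushing the point in retracts it again.
- button (a point): Centre of the outer end face of the push button, on the marker's centre line; its +x axis points along the marker to the nose.
- point (a point): Tip of the white writing point; inside the nose (2 mm deep) when retracted, 8 mm beyond it when out.
- stop: Steel bench stop fixed to the bench, unyielding: foot plate 130 x 56 mm, 6 thick (bolt heads to 10 mm), with an upright bar 110 mm wide (x), 16 thick (y), top at 66 mm. Origin at the centre of the underside; its two flat broad faces lie at y = +8 and y = -8 mm, looking along +y and -y; either serves.
- tray: Fixed open aluminium tray 200 x 200 mm, 30 high, walls and floor 4 mm thick. Origin at the centre of its underside. Two dark steel angle brackets (55 long, 34 wide, 25 high) lie in it along its +x wall (x +45 to +90 mm); the rest, x -96 to +40 and y -96 to +96 mm, is free.
- tape: Bystander: yellow tape measure, 65 x 35 x 50 mm, on the bench towards the robot. Origin at the underside's centre.
- driver: Bystander: screwdriver, 200 mm long, lying beyond the marker.
- bracket_a: Bystander: dark steel angle bracket lying in the tray by its +x wall, towards -y of the tray.
- bracket_b: Bystander: the same, towards +y of the tray.

How it is judged:
By the outcome, as a careful person would: the job done as asked, in the order asked, and still so for the second after the job is handed in, with the robot touching nothing.
It also fails if it takes over 51 s, if anything falls off the work surface, if the arm or the gripper's body presses on something with over 40 N, if the wrist force passes 120 N, or if a joint passes its speed limit or range.

### The arm

A 6-joint arm with a two-finger parallel gripper is mounted at the origin on the work surface. World frame = base frame: x ahead of the robot, y to its left, z up, the work surface at z = 0. Lengths are in m, angles in degrees, forces in N, time in s.
With the tool pointing down it reaches from about 0.25 to 0.725 m from the base axis. Payload 9.7 kg.
Tool frame: the origin (TCP) lies at the very end of the fingers, on their centre line; the grasp point (between the pads) lies 19 mm behind it; y points along the fingers, x is the direction in which the jaws open and shut, and the axes are right-handed (so a half turn about y gives the same grasp; the last joint's range is limited). The gripper opens to 85 mm and grips with 20 to 120 N. Pads are 22 mm wide; open, the fingers measure 114 mm over their backs; the gripper's body (76 mm by 85 mm) begins 54 mm behind the grasp point. The pads swing forward as they close: fully open they stand 13 mm farther back than shut.
Start: joints at [-64.171, 4.979, 10.078, 95.1, 0, 90], TCP at [0.24, -0.495, 0.231] pointing down, gripper open.
Joint ranges: [-179.16, 179.16], [-48.56, 103.87], [-65.8, 70.77], [-126.05, 130.52], [-82.76, 87.17], [-180, 180]. Speed limits (degrees/s): [127.2, 127.2, 147.25, 180, 180, 180].

### API

Orientations are given as [roll, pitch, yaw] about the fixed x, y, z axes, in that order (R = Rz(yaw) Ry(pitch) Rx(roll)).
In Python, from workcell import bot gives the robot as it stands.
- The arm moves only by the shell command python3 -m jog 'ROWS' [FORCE]. ROWS is JSON, a list of rows, each a list of 7 numbers: the closure, from 0 (fully open) to 1 (shut), then the shift along the world's x, y, z in units of 25 mm (1.0 is 25 mm), then the turn, a rotation vector about the world's x, y, z in units of 5 degrees (1.0 is 5 degrees). A call has 1 to 5 rows; each row is the pose to reach, as a shift and turn from the pose commanded when the call began; what a row does not reach only later rows make up. A row lasts 1/10 s, in which the tool goes at most 50 mm and 8.59 degrees, less where a joint would pass 70% of its speed; a pose out of reach is approached as far as the arm can. A call with a gripper value outside its range is refused whole. The fingers move at their own pace and stop on an object; FORCE is the grip in N (left out, the last holds). Time passes only in rows, so rows that repeat a pose let the fingers close. It gives the time, the measured TCP pose, the force and the opening at its end, in the units of the state.
- bot.get_obs(): the state, without advancing time (a new reading comes with each control period).
- bot.camera(name): name is "side" or "top" or "wrist"; returns (picture, depth): 480x640x3 uint8, red, green, blue; 480x640 float32, m along the optical axis (not along the pixel's ray), 0 where there is no reading.
- bot.camera_model(name): a dict with "fx", "fy", "cx", "cy" (pixels), "rvec" (rotation vector, rad) and "tvec" (3), from world to camera coordinates, as OpenCV has them; the wrist camera has in their place "tool_from_camera" (4x4, takes a point from camera to tool coordinates, whose origin is the TCP and whose axes are the tool frame's). Camera axes: x right, y down, z forward; pixel columns grow to the right and rows downward; lengths in m; the calibration is good to about 2 mm. A picture is of the moment at which its call begins: read the wrist's pose just before it. camera_model takes no time and is no camera call.
- bot.job_done(): hands the job in, once; it reports no verdict.
Trained networks look in the newest picture that a camera, given by its name, has taken for a name from the list of things; names that differ only in an ending like _2 or _b are one class to them, and where a whole thing is asked for, a point or a joint stands for the part that bears it (a point fixed in the world has none). Each returns a list of dicts, best first, with "conf" (0 to 1); they miss things now and then, are a little off and sometimes report something else, mostly with a low value. They report only what shows in the picture. A call takes as long as a camera call.
- bot.regions_of(camera, label): "pixels" (480x640 bool, what is visible of it) and "point" ([row, column] in pixels, amid what is visible of it).
The state is a dict: "time": time; "q": joint angles; "qd": joint speeds; "joint_efforts": joint torques, N m; "ee_pos": TCP position; "tcp_rot": TCP orientation; "wrist_force": force on the tool from outside, world axes, zero at the start; "torque": the same for the moment, N m; "opening": finger opening in m.
Only numpy, scipy, OpenCV 4.12 (cv2) and the standard library are available. Lean on these libraries where they do the work, as an engineer would, in place of code of your own. Each camera call takes 0.05 s, during which the arm holds its last target. There are 200 camera calls.

## Working session

There is one attempt and no reset: what is moved stays moved. The work goes in short steps, Python scripts to look and compute and a shell command to move; the robot and the scene stay as the last step left them, time stands still between calls to the robot, and variables do not carry over. Pictures are saved under pics/ and viewed, about 8 in all and at most 12, crops included, and the job is handed in when it is done.

```bash
ls; mkdir -p pics; cat > h.py <<'E'
import numpy as np, cv2
from workcell import bot
def world(name, mask=None):
    """world points HxWx3 from depth"""
    pic,d=bot.camera(name); m=bot.camera_model(name)
    v,u=np.mgrid[:480,:640]
    P=np.stack([(u-m['cx'])/m['fx']*d,(v-m['cy'])/m['fy']*d,d],-1)
    if 'rvec' in m:
        R=cv2.Rodrigues(np.array(m['rvec'],float))[0]; W=(P-np.array(m['tvec']).ravel())@R
    else: W=None
    W[d==0]=np.nan
    return pic,W
E
python3 - <<'E'
from h import *
print(bot.get_obs())
for c in ['top','side']:
    pic,W=world(c)
    cv2.imwrite(f'pics/{c}0.png',pic[:,:,::-1])
    for l in ['marker','button','stop','tray','tape','driver','bracket_a']:
        for r in bot.regions_of(c,l)[:2]:
            p=W[r['pixels']]; p=p[~np.isnan(p[:,0])]
            if len(p)<5: continue
            xy=p[:,:2].astype(np.float32); rect=cv2.minAreaRect(xy*1000)
            print(c,l,round(r['conf'],2),np.round(r['point']),len(p),'med',np.median(p,0).round(3),'z',np.percentile(p[:,2],[2,50,98]).round(3),'rect',np.round(rect[0]),np.round(rect[1]),round(rect[2],1))
E
```

```text
pics
{'time': 0.0, 'q': array([-6.41712037e+01,  5.01018420e+00,  1.00340542e+01,  9.50993487e+01,
        5.57211879e-04,  8.99987007e+01]), 'qd': array([ 0.01365403, -0.03915724,  0.01434889, -0.05954228, -0.10045598,
        0.03033521]), 'joint_efforts': array([-2.45309471e-03, -5.20383132e+01,  4.64807653e+01,  1.63282268e-02,
       -1.76502226e-04, -1.42399406e-05]), 'ee_pos': array([ 0.23952762, -0.49484546,  0.23058828]), 'tcp_rot': array([-8.99994411e+01,  7.54786986e-02, -6.41699044e+01]), 'wrist_force': array([-0.08648836,  0.2485735 , -0.3366797 ]), 'torque': array([-0.02525127, -0.03027475,  0.0040399 ]), 'opening': 0.0853557755354274}
top marker 0.73 [260. 334.] 563 med [ 0.504 -0.024  0.018] z [0.006 0.018 0.025] rect [507. -23.] [136.  24.] 71.3
top stop 0.97 [243. 440.] 1371 med [ 0.539 -0.253  0.017] z [0.001 0.017 0.067] rect [ 546. -262.] [130.  61.] 15.2
top tray 0.96 [239. 215.] 7253 med [0.544 0.261 0.004] z [-0.001  0.004  0.03 ] rect [558. 262.] [212. 214.] 1.2
top tape 0.92 [336. 192.] 586 med [0.319 0.282 0.047] z [0.004 0.047 0.052] rect [320. 289.] [75. 
[... 564 characters left out ...]
[134. 145.] 16.2
side tray 0.94 [330. 237.] 9951 med [0.537 0.26  0.004] z [0.    0.004 0.029] rect [551. 247.] [203. 224.] 2.1
side tape 0.84 [397. 329.] 1511 med [0.311 0.295 0.043] z [-0.     0.043  0.05 ] rect [324. 278.] [76. 71.] 32.6
side driver 0.82 [218. 256.] 573 med [0.709 0.007 0.017] z [-0.001  0.017  0.026] rect [719.  26.] [ 43. 227.] 7.5
side driver 0.48 [182. 385.] 1537 med [ 0.537 -0.254  0.028] z [0.002 0.028 0.066] rect [ 539. -256.] [130.  57.] 18.5
side bracket_a 0.8 [324. 182.] 683 med [0.625 0.307 0.007] z [0.003 0.007 0.029] rect [617. 305.] [36. 56.] 3.7
side bracket_a 0.73 [288. 220.] 657 med [0.631 0.215 0.007] z [0.002 0.007 0.028] rect [627. 210.] [69. 48.] 88.0
```

View pics/top0.png

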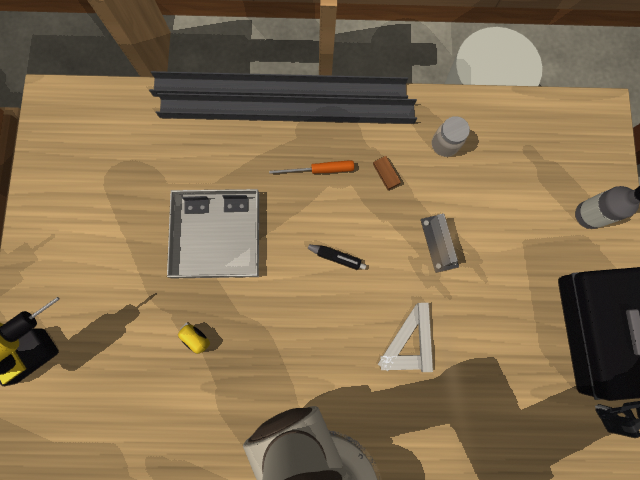

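View pics/side0.png

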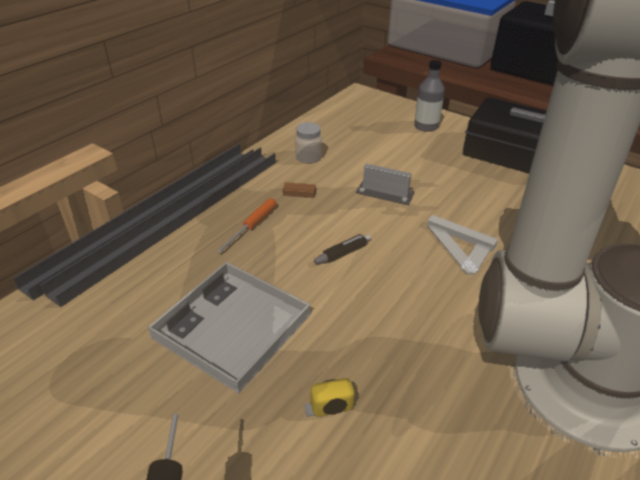

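```bash
python3 - <<'E'
from h import *
pic,W=world('top')
def pts(l):
    r=bot.regions_of('top',l)[0]; m=r['pixels']; return W[m],pic[m]
p,c=pts('marker'); 
k=(p[:,2]>.012)
xy=p[k,:2]; mu=xy.mean(0); d=np.linalg.svd(xy-mu)[2][0]; d*=np.sign(d[1])
print('axis',d,np.degrees(np.arctan2(d[1],d[0])),mu)
s=(p[:,:2]-mu)@d; n=(p[:,:2]-mu)@[-d[1],d[0]]
for a in np.arange(-.09,.09,.008):
    q=(s>=a)&(s<a+.008)
    if q.sum()>2: print(round(a,3),q.sum(),c[q].mean(0).round(),'z',np.median(p[q,2]).round(4),p[q,2].max().round(3),'n',n[q].min().round(4),n[q].max().round(4))
p,c=pts('stop'); k=p[:,2]>.06; xy=p[k,:2]
r=cv2.minAreaRect((xy*1000).astype(np.float32)); print('bar top',k.sum(),r)
mu=xy.mean(0); d=np.linalg.svd(xy-mu)[2][0]; print(mu,d,np.degrees(np.arctan2(d[1],d[0])))
k=p[:,2]<.012; print('foot',cv2.minAreaRect((p[k,:2]*1000).astype(np.float32)))
E
```

```text
axis [0.33701419 0.94149957] 70.30493358238834 [ 0.50594065 -0.02157371]
-0.066 13 [166. 160. 148.] z 0.0147 0.017 n -0.0062 0.0029
-0.058 28 [34. 32. 32.] z 0.0194 0.023 n -0.01 0.0092
-0.05 37 [53. 50. 49.] z 0.0198 0.026 n -0.0114 0.0105
-0.042 37 [56. 53. 52.] z 0.02 0.025 n -0.0116 0.0104
-0.034 36 [59. 56. 54.] z 0.0191 0.027 n -0.0102 0.0109
-0.026 38 [57. 53. 52.] z 0.019 0.025 n -0.0116 0.0108
-0.018 37 [56. 53. 51.] z 0.0185 0.028 n -0.0111 0.011
-0.01 38 [59. 55. 53.] z 0.0189 0.025 n -0.0113 0.0107
-0.002 39 [36. 32. 31.] z 0.0189 0.023 n -0.0109 0.0107
0.006 40 [33. 29. 27.] z 0.0188 0.022 n -0.0117 0.0113
0.014 39 [30. 27. 26.] z 0.0187 0.025 n -0.0126 0.0117
0.022 42 [30. 28. 26.] z 0.0186 0.023 n -0.013 0.012
0.03 42 [33. 30. 28.] z 0.0181 0.023 n -0.0166 0.0116
0.038 38 [56. 50. 47.] z 0.018 0.023 n -0.016 0.0113
0.046 36 [105.  95.  87.] z 0.0158 0.023 n -0.0161 0.0091
0.054 25 [112. 102.  94.] z 0.0152 0.02 n -0.0127 0.007
0.062 15 [115. 105.  96.] z 0.0139 0.019 n -0.0104 0.0049
bar top 386 ((545.5432739257812, -261.0029602050781), (109.71823120117188, 17.816308975219727), 14.564679145812988)
[ 0.54482236 -0.26067783] [-0.96883917 -0.24769064] -165.6591016939461
foot ((547.593505859375, -263.69049072265625), (135.82525634765625, 64.19709777832031), 14.499748229980469)
```

The top view has the marker at (338,257) with its nose at upper left (310,246) and its button at (367,268). The stop is at (442,243), the tray at (213,233) and the tape at (193,338). The side view agrees. The marker axis is at 70.3° with its origin near (0.505, -0.0235). The stop yaw is 14.4° at (0.545, -0.261).

```bash
python3 -m jog '[[0,1,1.8,0,0,0,0.9],[0,2,3.6,0,0,0,1.8],[0,3,5.4,0,0,0,2.7],[0,4,7.2,0,0,0,3.6],[0,5,9,0,0,0,4.5]]'
python3 -m jog '[[0,1,1.8,0,0,0,0.9],[0,2,3.6,0,0,0,1.8],[0,3,5.4,0,0,0,2.7],[0,4,7.2,0,0,0,3.6],[0,5,9,0,0,0,4.4]]'
python3 -m jog '[[0,0.3,0.45,-0.7,0,0,0],[0,0.6,0.86,-1.4,0,0,0],[0,0.6,0.86,-2,0,0,0],[0,0.6,0.86,-2,0,0,0]]'
python3 - <<'E'
from h import *
from scipy.spatial.transform import Rotation as Ro
o=bot.get_obs(); pic,d=bot.camera('wrist'); m=bot.camera_model('wrist')
cv2.imwrite('pics/w1.png',pic[:,:,::-1])
T=np.array(m['tool_from_camera']); R=Ro.from_euler('xyz',o['tcp_rot'],degrees=True).as_matrix()
v,u=np.mgrid[:480,:640]; P=np.stack([(u-m['cx'])/m['fx']*d,(v-m['cy'])/m['fy']*d,d],-1)
W=(P@T[:3,:3].T+T[:3,3])@R.T+o['ee_pos']
print(o['ee_pos'],o['tcp_rot'],o['q'])
for r in bot.regions_of('wrist','marker')[:2]:
    k=r['pixels']&(d>0); p=W[k]; p=p[p[:,2]>.012]
    print(r['conf'],r['point'],len(p),cv2.minAreaRect((p[:,:2]*1000).astype(np.float32)),np.percentile(p[:,2],[5,50,95]))
    b=p[(p[:,2]>.017)]; mu=b[:,:2].mean(0); D=np.linalg.svd(b[:,:2]-mu,full_matrices=False)[2][0]; D*=np.sign(D[1]); s=(p[:,:2]-mu)@D; n=(p[:,:2]-mu)@[-D[1],D[0]]
    print(mu,np.degrees(np.arctan2(D[1],D[0])),s.min(),s.max(),np.percentile(n,[1,99]))
E
```

```text
time: 1.45
ee_pos: [0.3615, -0.2748, 0.2315]
tcp_rot: [-90.0, -0.0, -41.5]
wrist_force: [1.6, -1.0, -0.4]
opening: 0.0856
time: 1.95
ee_pos: [0.4831, -0.0559, 0.2316]
tcp_rot: [-90.0, -0.0, -19.5]
wrist_force: [-0.0, -1.6, 0.8]
opening: 0.0854
time: 2.35
ee_pos: [0.4967, -0.036, 0.1793]
tcp_rot: [-90.1, 0.2, -19.6]
wrist_force: [-0.1, 0.4, -0.0]
opening: 0.0857
[ 0.49667602 -0.03596796  0.17927181] [-90.05358455   0.18239981 -19.61546916] [-4.14027560e+00 -2.70796844e+00 -3.49851575e+00  8.93995373e+01
 -2.97386852e-03  1.05475113e+02]
0.88 [202.9, 334.1] 3485 ((506.90118408203125, -24.22351837158203), (138.32257080078125, 24.368789672851562), 71.06555938720703) [0.01533369 0.0201713  0.02456309]
[ 0.50778146 -0.0216558 ] 70.76914557188474 -0.07185482601282792 0.06644188369375435 [-0.01169174  0.0118232 ]
```

```bash
python3 -m jog '[[0,0.2,0.23,0,0,0,0.1],[0,0.4,0.46,0,0,0,0.1],[0,0.4,0.46,-1.5,0,0,0.1],[0,0.4,0.46,-3,0,0,0.1],[0,0.4,0.46,-4.5,0,0,0.1]]'
python3 -m jog '[[0,0,0,-0.8,0,0,0],[0,0,0,-1.6,0,0,0],[0,0,0,-2.2,0,0,0],[0,0,0,-2.5,0,0,0],[0,0,0,-2.5,0,0,0]]'
```

```text
time: 2.95
ee_pos: [0.5083, -0.0247, 0.0683]
tcp_rot: [-90.0, -0.1, -19.2]
wrist_force: [0.6, 0.4, -0.3]
opening: 0.0851
time: 3.45
ee_pos: [0.5073, -0.0249, 0.0058]
tcp_rot: [-90.0, 0.1, -19.2]
wrist_force: [-0.3, -0.5, 0.5]
opening: 0.085
```

```bash
python3 -m jog '[[0.5,0,0,-0.06,0,0,0],[0.6,0,0,-0.06,0,0,0],[0.7,0,0,-0.06,0,0,0],[1,0,0,-0.06,0,0,0],[1,0,0,-0.06,0,0,0]]' 35
python3 -m jog '[[1,0,0,0,0,0,0],[1,0,0,0,0,0,0],[1,0,0,0,0,0,0],[1,0,0,0,0,0,0],[1,0,0,0,0,0,0]]' 35
```

```text
time: 3.95
ee_pos: [0.5078, -0.025, 0.0054]
tcp_rot: [-90.0, -0.1, -19.2]
wrist_force: [-0.9, -0.1, 4.6]
opening: 0.023
time: 4.45
ee_pos: [0.5079, -0.025, 0.0054]
tcp_rot: [-90.0, -0.1, -19.2]
wrist_force: [-1.0, -0.9, 4.6]
opening: 0.0231
```

```bash
python3 -m jog '[[1,0,0,1,0,0,0],[1,0,0,2,0,0,0],[1,0,0,3.5,0,0,0],[1,0,0,4.6,0,0,0],[1,0,0,4.6,0,0,0]]'
python3 -m jog '[[1,0,-0.9,0,0,0,1.3],[1,0.1,-1.8,0,0,0,2.6],[1,0.2,-2.7,0,0,0,3.9],[1,0.3,-3.6,0,0,0,5.2],[1,0.3,-4,0,0,0,6.5]]'
python3 -m jog '[[1,0,0,0,0,0,0.2],[1,0,0,0,0,0,0.2],[1,0,0,0,0,0,0.2]]'
cat >> h.py <<'E'
from scipy.spatial.transform import Rotation as Ro
def wrist():
    o=bot.get_obs(); pic,d=bot.camera('wrist'); m=bot.camera_model('wrist')
    T=np.array(m['tool_from_camera']); R=Ro.from_euler('xyz',o['tcp_rot'],degrees=True).as_matrix()
    v,u=np.mgrid[:480,:640]; P=np.stack([(u-m['cx'])/m['fx']*d,(v-m['cy'])/m['fy']*d,d],-1)
    W=(P@T[:3,:3].T+T[:3,3])@R.T+o['ee_pos']; W[d==0]=np.nan
    return o,pic,W
def region(c,l,W):
    r=bot.regions_of(c,l)
    if not r: print(c,l,'none'); return None
    print(c,l,round(r[0]['conf'],2),r[0]['point'])
    k=r[0]['pixels']&~np.isnan(W[:,:,0]); return W[k]
E
cat > look.py <<'E'
from h import *
import sys
tag=sys.argv[1]
o,pic,W=wrist(); cv2.imwrite(f'pics/w{tag}.png',pic[:,:,::-1]); print(o['ee_pos'],o['tcp_rot'],o['wrist_force'])
def ana(c,W):
    z=bot.get_obs()['ee_pos'][2]
    p=region(c,'stop',W)
    if p is not None:
        t=p[(p[:,2]>.058)&(p[:,2]<.075)]
        if len(t)>50:
            r=cv2.minAreaRect((t[:,:2]*1000).astype(np.float32)); print(' bar',len(t),np.round(r[0],1),np.round(r[1],1),round(r[2],2),'zmed',np.median(t[:,2]).round(4))
    for l in ['marker']:
        p=region(c,l,W)
        if p is None: continue
        p=p[(p[:,2]<z+.06)&(p[:,2]>z-.03)]
        r=cv2.minAreaRect((p[:,:2]*1000).astype(np.float32)); print(' ',l,len(p),np.round(r[0],1),np.round(r[1],1),round(r[2],2),'z',np.percentile(p[:,2],[5,50,95]).round(4))
        mu=p.mean(0); D=np.linalg.svd(p-mu,full_matrices=False)[2][0]; D*=np.sign(D[1]); s=(p-mu)@D
        print('  D',D.round(3),'ends',(mu+s.min()*D).round(4),(mu+s.max()*D).round(4))
ana('wrist',W)
for c in ['top','side']:
    pic,W=world(c); cv2.imwrite(f'pics/{c}{tag}.png',pic[:,:,::-1]); ana(c,W)
E
python3 look.py 2
```

```text
time: 4.95
ee_pos: [0.5091, -0.0251, 0.1236]
tcp_rot: [-89.9, -0.3, -19.2]
wrist_force: [0.4, -0.0, -0.9]
opening: 0.0229
time: 5.45
ee_pos: [0.5146, -0.1264, 0.1184]
tcp_rot: [-90.0, 0.1, 13.5]
wrist_force: [-0.3, -0.1, -0.8]
opening: 0.0229
time: 5.75
ee_pos: [0.5148, -0.1243, 0.1194]
tcp_rot: [-90.0, 0.0, 14.2]
wrist_force: [0.1, 0.5, -0.6]
opening: 0.023
[ 0.5147651  -0.1243308   0.11937777] [-8.99737162e+01  2.82016702e-02  1.42164943e+01] [ 0.06452273  0.54747206 -0.60867468]
wrist stop 0.66 [390.5, 304.6]
wrist marker 0.74 [195.7, 624.9]Traceback (most recent call last):
  File "look.py", line 19, in <module>
    ana('wrist',W)
    ~~~^^^^^^^^^^^
  File "look.py", line 16, in ana
    r=cv2.minAreaRect((p[:,:2]*1000).astype(np.float32)); print(' ',l,len(p),np.round(r[0],1),np.round(r[1],1),round(r[2],2),'z',np.percentile(p[:,2],[5,50,95]).round(4))
                                                                                                                                 ~~~~~~~~~~~~~^^^^^^^^^^^^^^^^^^
    return _quantile_unchecked(
        a, q, axis, out, overwrite_input, method, keepdims, weights)
    return _ureduce(a,
                    func=_quantile_ureduce_func,
    ...<5 lines>...
                    overwrite_input=overwrite_input,
                    method=method)
    r = func(a, **kwargs)
    result = _quantile(arr,
                       quantiles=q,
    ...<2 lines>...
                       out=out,
                       weights=wgt)
    slices_having_nans = np.isnan(arr[-1, ...])
                                  ~~~^^^^^^^^^
IndexError: index -1 is out of bounds for axis 0 with size 0
```

```bash
sed -i 's/if p is None: continue/if p is None or len(p)==0: continue/; s/^        r=cv2.minAreaRect/        if len(p)<10: continue\n        r=cv2.minAreaRect/' look.py; python3 look.py 3; python3 -c "
import cv2,numpy as np
a=cv2.imread('pics/w3.png');b=cv2.imread('pics/side3.png')[130:330,240:520];c=cv2.imread('pics/top3.png')[180:300,280:480]
b=cv2.resize(b,(400,286));c=cv2.resize(c,(400,240));a=cv2.resize(a,(400,300))
o=np.zeros((600,800,3),np.uint8);o[:300,:400]=a;o[:286,400:]=b;o[300:540,:400]=c;cv2.imwrite('pics/m3.png',o)"
```

```text
[ 0.51494798 -0.12437622  0.11975239] [-8.99957115e+01 -2.55916893e-04  1.43062118e+01] [-0.4015472   0.07956837 -0.22377628]
wrist stop 0.88 [390.1, 303.2]
wrist marker 0.79 [280.1, 329.7]
  marker 13316 [ 512.7 -112.2] [ 24.7 115.3] 14.19 z [0.1295 0.1345 0.139 ]
  D [-0.245  0.968 -0.046] ends [ 0.5267 -0.1679  0.137 ] [ 0.4984 -0.056   0.1317]
top stop none
top marker 0.77 [246.3, 369.8]
  marker 319 [504.8 -85.9] [24.8 61.5] 16.75 z [0.1243 0.1321 0.1358]
  D [-0.221  0.968 -0.114] ends [ 0.5113 -0.116   0.1349] [ 0.4973 -0.055   0.1277]
side stop 0.91 [188.0, 390.5]
 bar 178 [ 541.4 -261.3] [109.6  24.5] 15.31 zmed 0.0641
side marker 0.62 [182.5, 364.2]
  marker 376 [ 508.5 -113.6] [ 24.4 120.3] 13.81 z [0.1217 0.1326 0.1377]
  D [-0.312  0.946 -0.088] ends [ 0.5277 -0.1705  0.1377] [ 0.4901 -0.0563  0.1271]
```

View pics/m3.png

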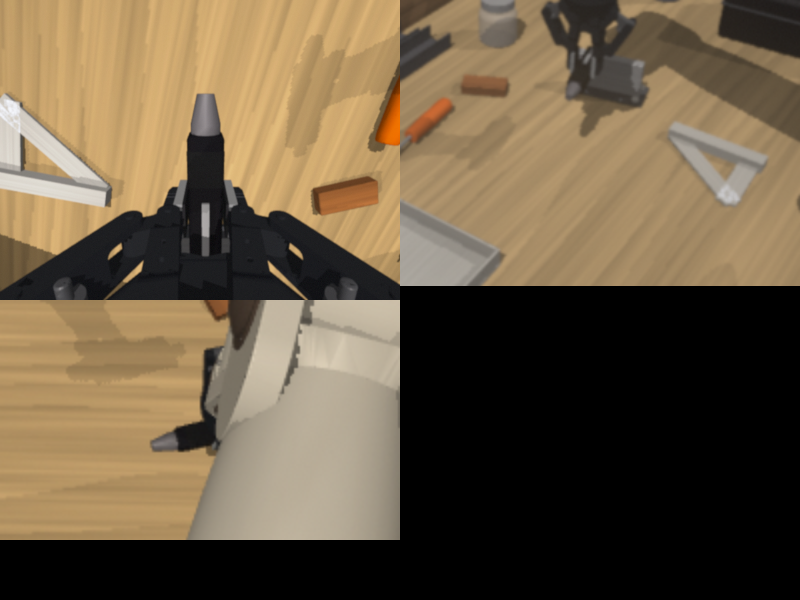

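The wrist view (top left) shows the marker gripped straight with its nose pointing away at (205,95) and the point in. The button faces the stop.

```bash
python3 -m jog '[[1,0,0,-1.2,0,0,0],[1,0,0,-2.4,0,0,0],[1,0,0,-3.36,0,0,0],[1,0,0,-3.36,0,0,0],[1,0,0,-3.36,0,0,0]]'
python3 -m jog '[[1,0.14,-0.5,0,0,0,0],[1,0.28,-1,0,0,0,0],[1,0.42,-1.5,0,0,0,0],[1,0.53,-2.05,0,0,0,0],[1,0.53,-2.05,0,0,0,0]]'
python3 -m jog '[[1,0,0,0,0,0,0],[1,0,0,0,0,0,0]]'
```

```text
time: 6.85
ee_pos: [0.5149, -0.125, 0.0363]
tcp_rot: [-90.0, 0.0, 14.3]
wrist_force: [0.8, 0.0, -0.5]
opening: 0.0233
time: 7.35
ee_pos: [0.5286, -0.1783, 0.0359]
tcp_rot: [-90.0, -0.0, 14.2]
wrist_force: [0.3, -0.1, -1.3]
opening: 0.0229
time: 7.55
ee_pos: [0.528, -0.1761, 0.0357]
tcp_rot: [-90.0, 0.0, 14.3]
wrist_force: [-1.2, 0.5, -1.3]
opening: 0.0233
```

```bash
python3 -m jog '[[1,0.04,-0.16,0,0,0,0],[1,0.06,-0.24,0,0,0,0],[1,0.06,-0.24,0,0,0,0]]' | grep -E 'pos|force'
python3 -m jog '[[1,0.02,-0.08,0,0,0,0],[1,0.02,-0.08,0,0,0,0]]'| grep -E 'pos|force'
python3 -m jog '[[1,0.02,-0.08,0,0,0,0],[1,0.02,-0.08,0,0,0,0]]'| grep -E 'pos|force'
python3 -m jog '[[1,0.02,-0.08,0,0,0,0],[1,0.02,-0.08,0,0,0,0]]'| grep -E 'pos|force'
```

```text
ee_pos: [0.5298, -0.1823, 0.0358]
wrist_force: [0.1, 0.6, -0.6]
ee_pos: [0.5302, -0.1843, 0.0358]
wrist_force: [0.8, 0.1, -0.6]
ee_pos: [0.5308, -0.1864, 0.0358]
wrist_force: [0.6, -0.4, -1.0]
ee_pos: [0.531, -0.1878, 0.0357]
wrist_force: [-1.8, 3.8, -0.0]
```

```bash
for i in 1 2 3; do python3 -m jog '[[1,0.02,-0.08,0,0,0,0],[1,0.02,-0.08,0,0,0,0]]'| grep -E 'pos|force'; done
```

```text
ee_pos: [0.5318, -0.1904, 0.0357]
wrist_force: [-0.4, -1.4, 0.2]
ee_pos: [0.5323, -0.1926, 0.0358]
wrist_force: [-1.0, -0.3, -0.9]
ee_pos: [0.5328, -0.1946, 0.0358]
wrist_force: [-0.1, 0.1, -0.6]
```

```bash
python3 look.py 4; python3 -c "
import cv2
a=cv2.imread('pics/w4.png')[120:420,220:440];cv2.imwrite('pics/w4c.png',cv2.resize(a,None,fx=2,fy=2))"
```

```text
[ 0.53278323 -0.19459784  0.03581867] [-9.00204560e+01 -4.07511082e-03  1.43093522e+01] [-0.14566254  0.11147695 -0.57992036]
wrist stop 0.56 [394.1, 300.0]
wrist marker 0.64 [281.2, 326.9]
  marker 13587 [ 529.6 -178.9] [ 24.7 123.6] 14.52 z [0.0444 0.0505 0.055 ]
  D [-0.246  0.968 -0.052] ends [ 0.5448 -0.2386  0.0533] [ 0.5142 -0.1187  0.0469]
top stop none
top marker 0.79 [248.5, 399.6]
  marker 302 [ 522.2 -153.6] [24.9 73.7] 16.02 z [0.041  0.0479 0.0517]
  D [-0.244  0.966 -0.09 ] ends [ 0.5311 -0.1893  0.0503] [ 0.5131 -0.1176  0.0436]
side stop 0.69 [188.2, 398.6]
 bar 93 [ 526.7 -240.4] [106.3  76.6] 32.2 zmed 0.0637
side marker none
```

View pics/w4c.png

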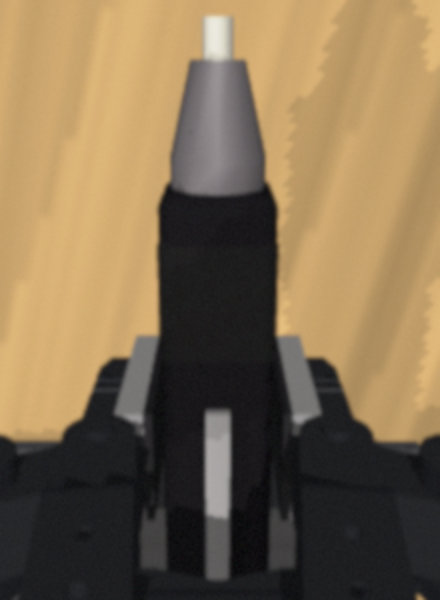

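The white writing point is out of the nose at (218,35). Next is to retreat, lift and carry the marker to the tray.

```bash
python3 -m jog '[[1,-0.12,0.5,0,0,0,0],[1,-0.25,1,0,0,0,0],[1,-0.37,1.5,0,0,0,0],[1,-0.5,2,0.8,0,0,0],[1,-0.5,2.2,2,0,0,0]]'
python3 -m jog '[[1,0,0,1,0,0,0],[1,0,0,2,0,0,0],[1,0,1,2.5,0,0,0],[1,0,2.4,2.5,0,0,-0.5],[1,0,3.9,2.5,0,0,-1]]'
python3 -m jog '[[1,0.1,1.5,0,0,0,-0.6],[1,0.2,3,0,0,0,-1.2],[1,0.3,4.5,0,0,0,-1.8],[1,0.4,6,0,0,0,-1.9],[1,0.4,7,0,0,0,-1.9]]'
python3 - <<'E'
from h import *
print(bot.get_obs()['ee_pos'],bot.get_obs()['tcp_rot'])
pic,W=world('top'); cv2.imwrite('pics/top5.png',pic[:,:,::-1])
p=region('top','tray',W)
for lo,hi in [(.024,.034),(.001,.012)]:
    t=p[(p[:,2]>lo)&(p[:,2]<hi)]; r=cv2.minAreaRect((t[:,:2]*1000).astype(np.float32)); print(len(t),r,np.percentile(t,[1,99],axis=0).round(4).tolist(),np.median(t[:,2]))
E
```

```text
time: 10.0
ee_pos: [0.5184, -0.137, 0.0847]
tcp_rot: [-89.9, 0.2, 14.4]
wrist_force: [0.5, 0.1, -1.0]
opening: 0.0232
time: 10.5
ee_pos: [0.5199, -0.0402, 0.149]
tcp_rot: [-90.0, -0.1, 9.2]
wrist_force: [0.7, 0.3, -1.4]
opening: 0.0228
time: 11.0
ee_pos: [0.5294, 0.1364, 0.1483]
tcp_rot: [-90.0, -0.0, -0.1]
wrist_force: [0.4, 0.0, -1.3]
opening: 0.0232
[0.52937315 0.13639107 0.14834785] [-8.99737571e+01 -1.09507778e-02 -7.64844535e-02]
top tray 0.92 [262.1, 173.4]
137 ((495.1340026855469, 351.41937255859375), (100.36141967773438, 31.109661102294922), 19.972707748413086) [[0.4522, 0.3209, 0.0241], [0.5449, 0.3569, 0.0334]] 0.02838888508172358
288 ((500.00006103515625, 344.2732849121094), (82.84229278564453, 23.946369171142578), 7.233620643615723) [[0.4598, 0.3295, 0.0012], [0.5382, 0.3538, 0.0118]] 0.0038568802624262856
```

```bash
python3 -m jog '[[1,0,1.5,0,0,0,0],[1,0,3,0,0,0,0],[1,0,4.2,0,0,0,0],[1,0,4.9,0,0,0,0],[1,0,4.9,0,0,0,0]]'
python3 - <<'E'
from h import *
o,pic,W=wrist(); print(o['ee_pos'],o['tcp_rot']); cv2.imwrite('pics/w6.png',pic[:,:,::-1])
p=region('wrist','tray',W)
t=p[(p[:,2]>.024)&(p[:,2]<.034)]; print(len(t),np.percentile(t,[1,99],axis=0).round(4).tolist())
f=p[(p[:,2]<.012)]; print(len(f),np.percentile(f,[1,99],axis=0).round(4).tolist(),np.median(f[:,2]))
r=cv2.minAreaRect((t[:,:2]*1000).astype(np.float32)); print(r)
for l in ['bracket_a']:
  for r in bot.regions_of('wrist',l)[:3]:
    q=W[r['pixels']]; q=q[~np.isnan(q[:,0])]; print(r['conf'],np.percentile(q,[3,97],axis=0).round(3).tolist())
pic,W=world('side'); cv2.imwrite('pics/side6.png',pic[:,:,::-1]); p=region('side','tray',W)
t=p[(p[:,2]>.024)&(p[:,2]<.034)]; print(len(t),np.percentile(t,[1,99],axis=0).round(4).tolist(),cv2.minAreaRect((t[:,:2]*1000).astype(np.float32)))
E
```

```text
time: 11.6
ee_pos: [0.5296, 0.2573, 0.148]
tcp_rot: [-90.0, 0.0, -0.0]
wrist_force: [-0.3, 0.2, -1.7]
opening: 0.0231
[0.52963751 0.25727403 0.14804297] [-9.00059445e+01  2.02036239e-02 -3.76026448e-02]
wrist tray 0.68 [195.4, 372.0]
5506 [[0.4532, 0.162, 0.0242], [0.6558, 0.3589, 0.0318]]
31257 [[0.4571, 0.1641, 0.0024], [0.6515, 0.3536, 0.0106]] 0.004447636765995883
((554.7520751953125, 257.2880859375), (200.5424041748047, 199.82626342773438), 1.9166818857192993)
0.86 [[0.604, 0.279, 0.006], [0.637, 0.331, 0.03]]
0.64 [[0.61, 0.188, 0.006], [0.642, 0.241, 0.03]]
side tray 0.92 [331.1, 238.0]
1134 [[0.4484, 0.1559, 0.0241], [0.6512, 0.3596, 0.0313]] ((551.1824951171875, 256.48919677734375), (203.53443908691406, 203.72064208984375), 2.132720947265625)
```

View pics/w6.png

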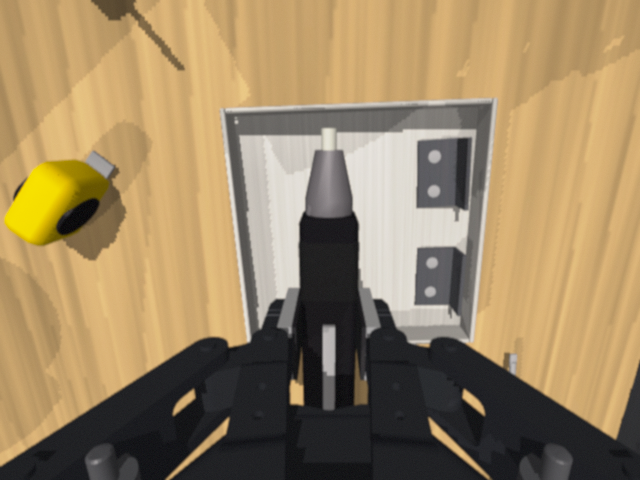

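The wrist view shows the tray square, with corners from (225,110) to (495,100), the brackets at right (440,175) and (435,275), and the point still out at (328,137). The area under the marker is free.

```bash
python3 -m jog '[[1,-0.1,-0.37,-0.8,0,0,0.4],[1,-0.12,-0.37,-1.8,0,0,0.4],[1,-0.12,-0.37,-2.8,0,0,0.4],[1,-0.12,-0.37,-3.8,0,0,0.4],[1,-0.12,-0.37,-4.4,0,0,0.4]]'
python3 -m jog '[[1,0,0,-0.4,0,0,0],[1,0,0,-0.7,0,0,0],[1,0,0,-0.9,0,0,0],[1,0,0,-1,0,0,0],[1,0,0,-1,0,0,0]]'
```

```text
time: 12.35
ee_pos: [0.5266, 0.2452, 0.0365]
tcp_rot: [-90.0, 0.1, 1.8]
wrist_force: [-0.3, 0.2, -0.6]
opening: 0.0233
time: 12.85
ee_pos: [0.5274, 0.2467, 0.0135]
tcp_rot: [-90.0, -0.0, 1.8]
wrist_force: [-1.0, 0.0, -1.0]
opening: 0.0234
```

```bash
for i in 1 2 3 4; do python3 -m jog '[[1,0,0,-0.05,0,0,0],[1,0,0,-0.05,0,0,0]]'| grep -E 'pos|force' ; done
```

```text
ee_pos: [0.5274, 0.2466, 0.0123]
wrist_force: [-0.6, -0.6, -0.8]
ee_pos: [0.5272, 0.2465, 0.0107]
wrist_force: [0.0, -0.0, -0.3]
ee_pos: [0.5272, 0.2465, 0.0095]
wrist_force: [0.6, 1.0, -1.4]
ee_pos: [0.5272, 0.2466, 0.0094]
wrist_force: [-4.0, -1.9, 9.1]
```

```bash
python3 -m jog '[[0.65,0,0,0,0,0,0],[0.55,0,0,0,0,0,0],[0.45,0,0,0,0,0,0],[0.4,0,0,0,0,0,0],[0.4,0,0,0,0,0,0]]'
python3 -m jog '[[0.4,0,0,0.4,0,0,0],[0.4,0,0,1.2,0,0,0],[0.4,0,0,2.6,0,0,0],[0.4,0,0,4,0,0,0],[0.4,0,0,5.4,0,0,0]]'
python3 -m jog '[[0.4,0,-1.8,0,0,0,0],[0.4,0,-3.6,0,0,0,0],[0.4,0,-5.4,0,0,0,0],[0.4,0,-7.2,0,0,0,0],[0.4,0,-9,0,0,0,0]]'
python3 - <<'E'
from h import *
o,_,_=wrist(); print(o['ee_pos'])
for c in ['side','top']:
    pic,W=world(c); cv2.imwrite(f'pics/{c}9.png',pic[:,:,::-1])
    for l in ['marker','tape','driver','bracket_a']:
        p=region(c,l,W)
        if p is None: continue
        r=cv2.minAreaRect((p[:,:2]*1000).astype(np.float32)); print('  ',np.median(p,0).round(3),r,np.percentile(p[:,2],[5,50,95]).round(4))
    if c=='side': cv2.imwrite('pics/side9c.png',cv2.resize(pic[200:440,130:400,::-1],None,fx=2,fy=2))
E
```

```text
time: 14.15
ee_pos: [0.5272, 0.2465, 0.0082]
tcp_rot: [-90.0, 0.0, 1.8]
wrist_force: [-0.5, -0.5, -0.1]
opening: 0.0513
time: 14.65
ee_pos: [0.527, 0.2465, 0.1455]
tcp_rot: [-90.0, -0.0, 1.8]
wrist_force: [2.1, 0.3, -0.0]
opening: 0.0513
time: 15.15
ee_pos: [0.527, 0.0199, 0.1443]
tcp_rot: [-90.0, -0.1, 1.8]
wrist_force: [0.5, 0.1, 0.2]
opening: 0.0512
[0.52699883 0.01986294 0.14430194]
side marker 0.92 [326.1, 245.5]
   [0.519 0.255 0.022] ((528.2662353515625, 250.30740356445312), (39.055152893066406, 147.7682342529297), 4.215957164764404) [0.0054 0.0216 0.0266]
side tape 0.56 [398.6, 329.2]
   [0.311 0.295 0.044] ((317.62176513671875, 290.2886962890625), (72.66949462890625, 38.20171356201172), 48.7193603515625) [0.0058 0.044  0.0499]
side driver 0.93 [216.9, 257.6]
   [0.709 0.007 0.018] ((712.9542846679688, 24.49683380126953), (33.95663070678711, 215.15614318847656), 8.785417556762695) [0.0054 0.0181 0.0254]
side bracket_a 0.65 [288.3, 216.5]
   [0.63  0.215 0.007] ((626.5529174804688, 210.0315704345703), (44.855770111083984, 65.8572998046875), 0.7093337178230286) [0.0036 0.0068 0.0272]
top marker 0.59 [245.1, 215.4]
   [0.526 0.245 0.023] ((526.6214599609375, 255.34759521484375), (26.72514533996582, 134.16928100585938), 3.804607629776001) [0.0134 0.0228 0.0274]
top tape 0.68 [337.9, 192.3]
   [0.318 0.282 0.047] ((319.20477294921875, 286.7950439453125), (68.6257095336914, 49.108829498291016), 74.47230529785156) [0.0183 0.0473 0.051 ]
top driver none
top bracket_a 0.69 [203.3, 194.3]
   [0.624 0.307 0.007] ((623.2374877929688, 309.1056213378906), (45.84146499633789, 62.02960968017578), 2.5404136180877686) [0.0025 0.0067 0.0281]
```

View pics/side9c.png

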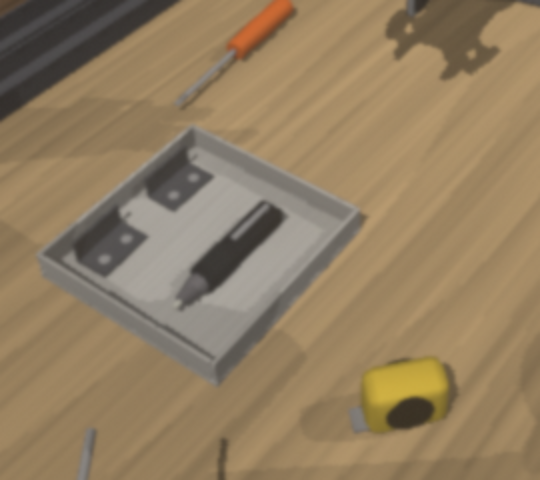

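The marker lies flat in the tray with its point out at (182,303). It is clear of the brackets, and the tape and screwdriver haven't moved.

```bash
python3 -m jog '[[0.4,0,0,0,0,0,0],[0.4,0,0,0,0,0,0],[0.4,0,0,0,0,0,0]]'; python3 -c "
from workcell import bot
print(bot.job_done())"
```

```text
time: 16.0
ee_pos: [0.5272, 0.0217, 0.1433]
tcp_rot: [-90.0, 0.0, 1.8]
wrist_force: [0.3, -0.3, 0.7]
opening: 0.0513
the job is handed in; nothing more can be done
None
```

The marker is lying flat on the tray floor with its writing point out, and I handed the job in at about 16 s.

- **Clicking:** I gripped the marker at 35 N and pushed its button squarely onto the stop's +y face. The force rose to about 4 N, then fell away as it snapped. The wrist camera showed the point out then, and again above the tray.
- **Laying down:** I lowered it 1–2 mm at a time until it touched the floor at about 9 N, and only then opened the gripper.
- **Last checks:** The side view shows the marker clear of both brackets, with the point out. Its top measured at about 23 mm, as expected for lying flat. The arm was well clear.
- **Tape and screwdriver:** The tape reads within 1 mm of its starting position in both views. The screwdriver reads the same in the side view, but the network did not find it in the last top view, so its position rests on the side view alone.

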